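# Wind the basket under the tipping tray and load it

## Robot

A 6-joint arm with a two-finger parallel gripper is mounted at the origin on the work surface. World frame = base frame: x ahead of the robot, y to its left, z up, the work surface at z = 0. Lengths are in mm, angles in degrees, forces in N, time in s.
With the tool pointing down it reaches from about 300 to 850 mm from the base axis. Payload 4.2 kg.
Tool frame: the origin (TCP) lies midway between the tips of the shut fingers; the grasp point (between the pads) lies 19 mm behind it; z points along the fingers, y is the line along which they close (so a half turn about z gives the same grasp; the last joint's range is limited). The gripper opens to 91 mm and grips with 3 to 60 N. Pads are 32 mm wide; open, the fingers measure 118 mm over their backs; the gripper's body (76 mm by 178 mm) begins 60 mm behind the grasp point.
Start: joints at [-77.063, 18.312, 89.639, -0, 72.044, -1.146], TCP at [139.919, -557.736, 176.176] pointing down, gripper open.
Joint ranges: [-177.97, 177.97], [-48.28, 115.42], [12.27, 149.76], [-77.06, 257.06], [2.81, 150.46], [-146.56, 146.56]. Speed limits (degrees/s): [147.25, 147.25, 180, 180, 180, 180].

## Interface

Orientations are given as [roll, pitch, yaw] about the fixed x, y, z axes, in that order (R = Rz(yaw) Ry(pitch) Rx(roll)).
In Python, from workcell import state, grab_frame, camera_model, workorder gives the robot as it stands.
- The arm moves only by the tool carry_out, never from a script. Its argument "commands" is a list of rows, each a list of 7 numbers: the turn, a rotation vector about the tool's x, y, z in degrees, then the shift along the tool's x, y, z in mm, then the opening, from -1 (shut) to 1 (fully open). In form: [[ax, ay, az, dx, dy, dz, hand], ...]. A call has 1 to 20 rows; each row is the pose to reach, as a shift and turn from the pose commanded when the call began, along the tool's axes at that moment; what a row does not reach only later rows make up. A row lasts 1/10 s, in which the tool goes at most 50 mm and 8.59 degrees, less where a joint would pass 70% of its speed; a pose out of reach is approached as far as the arm can. A call with a gripper value outside its range is refused whole. The fingers move at their own pace and stop on an object; "force" is the grip in N (left out, the last holds). Time passes only in rows, so rows that repeat a pose let the fingers close. It gives the time, the measured TCP pose, the force, the opening and the grip force at its end, in the units of the state.
- state(): the state, without advancing time (a new reading comes with each control period).
- grab_frame(name): name is "scene" or "top" or "wrist"; returns the picture (420x560x3 uint8, red, green, blue); there is no depth.
- camera_model(name): a dict with "fx", "fy", "cx", "cy" (pixels), "origin" and "rotation" of the camera in the world; the wrist camera has in their place "mount" (4x4, takes a point from camera to tool coordinates, whose origin is the TCP and whose axes are the flange's). Camera axes: x right, y up, looking along -z (the intrinsics and any distortion apply to the point x, -y, -z); pixel columns grow to the right and rows downward; lengths in mm; the calibration is good to about 2 mm. A picture is of the moment at which its call begins: read the wrist's pose just before it. camera_model takes no time and is no camera call.
- workorder.job_done(): hands the job in; it is judged then, once.
The state is a dict: "time_s": time; "qpos": joint angles; "qvel": joint speeds; "effort": joint torques, N m; "ee_pos": TCP position; "ee_rot": TCP orientation; "force": force on the tool from outside, world axes, zero at the start; "torque": the same for the moment, N m; "gripper_width": finger opening in mm; "gripper_force": force on a finger pad.
Only numpy, scipy, OpenCV 4.12 (cv2) and the standard library are available. Lean on these libraries where they do the work, as an engineer would, in place of code of your own. Each camera call takes 0.05 s, during which the arm holds its last target. There are 200 camera calls.

## Task

Wind the double-ended crank clockwise until the steel basket stands centred in line with the tray's open mouth, moving the basket only by its crank. Then lift the tray by its handle and tip all six castings into the basket, and lower the tray back to level. Leave the other things on the bench where they stand.

Things in the scene. Friction and masses are not known exactly. Their poses are not given: they have to be found in the camera images.
- loader: Fixed bench loader, turned up to 13 degrees. Origin on the table under its tipping tray's middle, x away from the robot, y to the left along the basket's rail; all 'local' positions are in this frame, in mm. Green base plate x -80 to 220, y -330 to 130, 12 thick; gearbox under the crank 90 x 90, top z 82
- guard (a point): Middle of the top of a fixed aluminium guard strip over the far side of the crank circle: local x 20 to 56, y -315 to -105, z 162 to 170, on posts at x 50, y -309 and -111. The knobs pass under it with 16 mm to spare, a hand does not: let go there and take the other knob
- crank (a joint): Double-ended steel crank above the gearbox, turning about a vertical axis; rad, positive anticlockwise seen from above. 0: basket in line with the tray and knob_a pointing to local +x. It starts about 1 to 1.6 turns positive. Turning clockwise lowers the value; one turn moves the basket 70 mm; it stays where it is left (about 2 N at a knob)
- crank_axis (a point): Point on the crank's axis at local (-35, -210), at the height of the knobs' tops, z 146. Crank arm 150 long, 22 wide, z 94 to 106
- knob_a (a point): Centre of the top of one black upright round knob: diameter 18, from z 106 to 146, 70 from the axis; fixed to the arm
- knob_b (a point): Centre of the top of the other, equal knob, at the other end of the arm
- basket: Open steel basket on the carriage, 160 (x) x 158 (y) x 66 high, walls and floor 4; origin at centre of its underside, at z 40 (rim z 106); local x 142. Slides along its rail, driven only by the crank: local y = -70 mm x crank/(2 pi); y 0 is in line with the tray's mouth, it starts at negative y, behind the crank
- tray (a joint): Tilt of the aluminium tipping tray about its hinge; rad, 0: level (rests on a support), 1.15: fully tipped towards the basket. It falls back if let go. The castings slide off at about 0.6 to 1.0. Tray 144 (x) x 138 (y), walls 36 high on three sides, open towards the basket; floor 4 thick, top at z 127
- tray_hinge (a point): Middle of the tray's hinge line (along local y) under its open mouth, local (70, 0, 125)
- tray_handle (a point): Middle of the tray's handle, a steel bar 12 in diameter along local y, 100 long, 190 from the hinge on the robot's side, 46 clear of the tray's end; local (-120, 0, 139) when level
- casting0: One of six equal loose aluminium castings in the tray: disc 30 diameter x 12, boss 18 diameter to 22 high, two ears 44 over all x 12 x 8; about 50 g; origin at centre of its underside
- casting1: One of six equal loose aluminium castings in the tray: disc 30 diameter x 12, boss 18 diameter to 22 high, two ears 44 over all x 12 x 8; about 50 g; origin at centre of its underside
- casting2: One of six equal loose aluminium castings in the tray: disc 30 diameter x 12, boss 18 diameter to 22 high, two ears 44 over all x 12 x 8; about 50 g; origin at centre of its underside
- casting3: One of six equal loose aluminium castings in the tray: disc 30 diameter x 12, boss 18 diameter to 22 high, two ears 44 over all x 12 x 8; about 50 g; origin at centre of its underside
- casting4: One of six equal loose aluminium castings in the tray: disc 30 diameter x 12, boss 18 diameter to 22 high, two ears 44 over all x 12 x 8; about 50 g; origin at centre of its underside
- casting5: One of six equal loose aluminium castings in the tray: disc 30 diameter x 12, boss 18 diameter to 22 high, two ears 44 over all x 12 x 8; about 50 g; origin at centre of its underside
- oil_bottle: Bystander: grey oil bottle, diameter 56, 190 high, standing to the right of the crank; origin at the centre of its underside
- burr_jar: Bystander: glass jar with a steel cap, diameter 54, 75 high; origin at the centre of its underside
- parts_cup: Bystander: white cup, diameter 64, 70 high; origin at the centre of its underside
- polish_block: Bystander: brown polishing block 55 x 40 x 30; origin at the centre of its underside
- bearing_blank: Bystander: dark steel disc, diameter 52, 30 high; origin at the centre of its underside
- wire_brush: Bystander: brush lying along local y in front of the crank, about 30 high
Things that resemble listed ones, but are neither listed nor needed, are in the scene too. What is shaped like the casting4 but green is not meant. Leave any yellow look-alike of the casting3 alone.

How it is judged (in metres and radians):
On the way, in this order (a step that is already met when the one before it is completed fails the run):
1. the basket is in line with the tray's mouth while the tray is still level (y of basket in the frame of loader between -0.01 and 0.01 m and value of joint tray below 0.1 rad), for 0.3 s.
2. the tray is tipped up with the basket in line (y of basket in the frame of loader between -0.01 and 0.01 m and value of joint tray above 0.5 rad), for 0.2 s.
At the end, for the whole second after the job is handed in: All six castings lie at rest inside the basket, below its rim; the basket is within 10 mm of being in line with the tray; the tray is back within 0.1 rad of level (all of step 1 and x of casting0 in the frame of basket between -0.079 and 0.079 m and y of casting0 in the frame of basket between -0.078 and 0.078 m and z of casting0 in the frame of basket between -0.002 and 0.064 m and linear speed of each of casting0, casting1, casting2, casting3, casting4, casting5 below 0.03 m/s and x of casting1 in the frame of basket between -0.079 and 0.079 m and y of casting1 in the frame of basket between -0.078 and 0.078 m and z of casting1 in the frame of basket between -0.002 and 0.064 m and x of casting2 in the frame of basket between -0.079 and 0.079 m and y of casting2 in the frame of basket between -0.078 and 0.078 m and z of casting2 in the frame of basket between -0.002 and 0.064 m and x of casting3 in the frame of basket between -0.079 and 0.079 m and y of casting3 in the frame of basket between -0.078 and 0.078 m and z of casting3 in the frame of basket between -0.002 and 0.064 m and x of casting4 in the frame of basket between -0.079 and 0.079 m and y of casting4 in the frame of basket between -0.078 and 0.078 m and z of casting4 in the frame of basket between -0.002 and 0.064 m and x of casting5 in the frame of basket between -0.079 and 0.079 m and y of casting5 in the frame of basket between -0.078 and 0.078 m and z of casting5 in the frame of basket between -0.002 and 0.064 m); the robot touches nothing.
It fails at once if the robot pushes the basket directly with more than 3 N (contact force between the arm and basket above 3 N).
It fails at once if the fingers push the basket directly with more than 3 N (contact force between the fingers and basket above 3 N).
It fails at once if a bystander is pushed more than 30 mm or knocked over (distance of any of oil_bottle, burr_jar, parts_cup, polish_block, bearing_blank, wire_brush from where it was at the start of the episode above 0.03 m or angle between any of oil_bottle, burr_jar, parts_cup, polish_block, bearing_blank's own z axis and vertical above 0.5 rad).
It also fails if it takes over 72 s, if anything falls off the work surface, if the arm or the gripper's body presses on something with over 40 N, if the wrist force passes 120 N, or if a joint passes its speed limit or range.

## Working session

There is one attempt and no reset: what is moved stays moved. The work goes in short steps, Python scripts to look and compute and a tool call to move; the robot and the scene stay as the last step left them, time stands still between calls to the robot, and variables do not carry over. Pictures are saved under pics/ and viewed, at most 10 in all, crops included, and the job is handed in when it is done.

Besides the shell and the picture viewer there is one more tool, called after ">>>" as a command line: name --pt "numbers of a row" for each row, then --argument value for the rest. carry_out: Moves the arm, as the interface text tells. Its arguments: {"type":"object","properties":{"commands":{"type":"array"},"force":{"type":"number"}},"required":["commands"]}

```bash
mkdir -p pics
python3 - <<'E'
from workcell import *
import cv2, numpy as np
np.set_printoptions(precision=3,suppress=True)
s=state();print(s['time_s'],s['ee_pos'],s['ee_rot'],s['gripper_width'])
for n in ['scene','top','wrist']:
    print(n,camera_model(n))
a=grab_frame('scene');b=grab_frame('top')
cv2.imwrite('pics/scene0.png',a[:,:,::-1]);cv2.imwrite('pics/top0.png',b[:,:,::-1])
E
```

```text
0.0 [ 139.79  -557.171  175.316] [-179.899   -0.002   14.085] 91.117163152545
scene {'fx': 503.33252795100793, 'fy': 503.33252795100793, 'cx': 273.77067459728437, 'cy': 211.17460522503094, 'origin': array([1043.245,  854.93 ,  786.244]), 'rotation': array([ 56.09 ,  -1.121, 150.077])}
top {'fx': 449.97324022644364, 'fy': 449.97324022644364, 'cx': 277.9285023917386, 'cy': 208.66872971979734, 'origin': array([ 419.665,    2.563, 1241.206]), 'rotation': array([  6.6  ,   0.583, -90.178])}
wrist {'fx': 289.4117746959538, 'fy': 289.4117746959538, 'cx': 278.12452823055247, 'cy': 208.84872352289787, 'mount': array([[  -0.001,    0.963,    0.268,   76.552],
       [   1.   ,    0.001,   -0.001,   -0.273],
       [  -0.001,    0.268,   -0.963, -207.756],
       [   0.   ,    0.   ,    0.   ,    1.   ]])}
```

View pics/scene0.png

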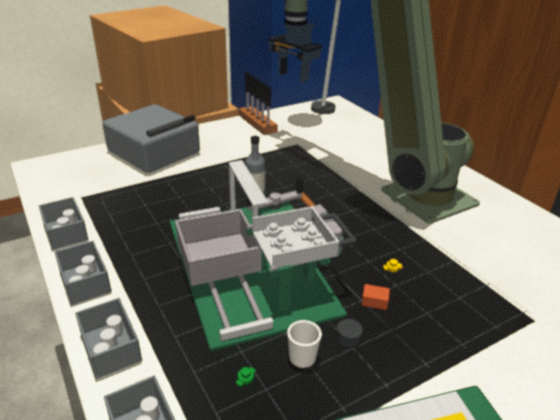

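View pics/top0.png

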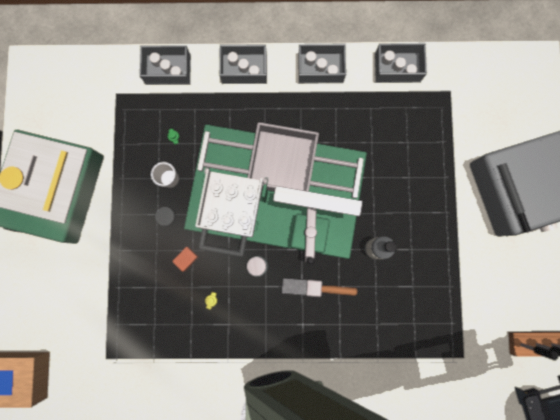

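The scene view shows the loader, with the tray and its six castings at about (295,238), the basket at (218,245) and the crank behind it. In the top view the tray is at (230,203), the basket at (284,157), the guard at (317,201), and the crank runs from (313,190) to (306,260), with the near black knob at about (306,258). The green (173,135) and yellow (211,300) castings are look-alikes on the bench. The six meant are the silver ones in the tray.

```bash
cat > h.py <<'E'
import numpy as np, cv2
from scipy.spatial.transform import Rotation as Ro
from workcell import *
np.set_printoptions(precision=2,suppress=True)
def cam(n,s=None):
    m=camera_model(n)
    if n=='wrist':
        s=s or state(); T=m['mount']; R=Ro.from_euler('xyz',s['ee_rot'],degrees=True).as_matrix()
        return m,R@T[:3,:3],R@T[:3,3]+np.array(s['ee_pos'])
    return m,Ro.from_euler('xyz',m['rotation'],degrees=True).as_matrix(),np.array(m['origin'])
def ray(c,uv):
    m,R,o=c; d=R@np.array([(uv[0]-m['cx'])/m['fx'],-(uv[1]-m['cy'])/m['fy'],-1]); return o,d/np.linalg.norm(d)
def onz(c,uv,z):
    o,d=ray(c,uv); return o+d*(z-o[2])/d[2]
def proj(c,p):
    m,R,o=c; q=R.T@(np.asarray(p,float)-o); return np.array([m['cx']-m['fx']*q[0]/q[2],m['cy']+m['fy']*q[1]/q[2]])
def tri(a,b):  # two (o,d) rays -> midpoint, gap
    A=np.stack([a[1],-b[1]],1); t=np.linalg.lstsq(A,b[0]-a[0],rcond=None)[0]
    p,q=a[0]+a[1]*t[0],b[0]+b[1]*t[1]; return (p+q)/2,np.linalg.norm(p-q)
def fit2(L,W):
    L,W=np.array(L,float)[:,:2],np.array(W)[:,:2]; l,w=L-L.mean(0),W-W.mean(0)
    th=np.arctan2((l[:,0]*w[:,1]-l[:,1]*w[:,0]).sum(),(l*w).sum()); c,s=np.cos(th),np.sin(th)
    R=np.array([[c,-s],[s,c]]); t=W.mean(0)-R@L.mean(0); return th,t,(L@R.T+t)-W
E
python3 - <<'E'
from h import *
im=cv2.imread('pics/top0.png');hsv=cv2.cvtColor(im,cv2.COLOR_BGR2HSV)
g=cv2.inRange(hsv,(65,90,30),(95,255,255));g[:110]=0;g[270:]=0;g[:,:182]=0;g[:,380:]=0
g=cv2.morphologyEx(g,cv2.MORPH_OPEN,np.ones((3,3)))
h=cv2.convexHull(np.vstack(cv2.findContours(g,0,2)[0]))
print(h[:,0].tolist())
box=cv2.boxPoints(cv2.minAreaRect(h));ap=cv2.approxPolyDP(h,6,True)[:,0];print(box,ap)
cv2.imwrite('pics/top0c.png',cv2.resize(im[115:280,180:400],None,fx=3.6,fy=3.6,interpolation=cv2.INTER_CUBIC))
c=cam('top')
W=[onz(c,p,12) for p in box]; W=np.array(W);print(W)
# sort: far-left, far-right, near-right, near-left
s=W[:,0]; far=W[np.argsort(-s)[:2]];near=W[np.argsort(-s)[2:]]
far=far[np.argsort(-far[:,1])];near=near[np.argsort(-near[:,1])]
th,t,r=fit2([(220,130),(220,-330),(-80,130),(-80,-330)],np.vstack([far,near]))
print(np.degrees(th),t,r)
R=np.array([[np.cos(th),-np.sin(th)],[np.sin(th),np.cos(th)]])
for n,p in dict(axis=(-35,-210,146),guard=(38,-210,170),handle=(-120,0,139),hinge=(70,0,125)).items():
    w=np.append(R@p[:2]+t,p[2]);print(n,w,proj(c,w),proj(cam('scene'),w))
E
```

```text
[[351, 224], [350, 240], [349, 248], [348, 253], [346, 254], [338, 255], [336, 255], [268, 243], [260, 235], [207, 129], [207, 126], [209, 126], [342, 154], [350, 169], [351, 222]]
[[186.   225.74]
 [207.08 125.6 ]
 [367.7  159.41]
 [346.62 259.55]] [[348 253]
 [268 243]
 [207 126]
 [342 154]
 [350 169]]
[[ 515.86  267.01   12.  ]
 [ 798.17  213.32   12.  ]
 [ 698.69 -235.35   12.  ]
 [ 422.3  -171.13   12.  ]]
-12.174862744787319 [561.42 130.98] [[ 5.72 -1.66]
 [ 8.18 -2.65]
 [-5.23  7.91]
 [-8.68 -3.6 ]]
axis [482.92 -66.92 146.  ] [310.99 234.46] [279.1  183.04]
guard [554.28 -82.31 170.  ] [317.71 204.09] [250.75 178.72]
handle [444.12 156.28 139.  ] [219.56 250.85] [345.22 227.12]
hinge [629.84 116.21 125.  ] [237.08 176.92] [262.9  247.01]
```

View pics/top0c.png

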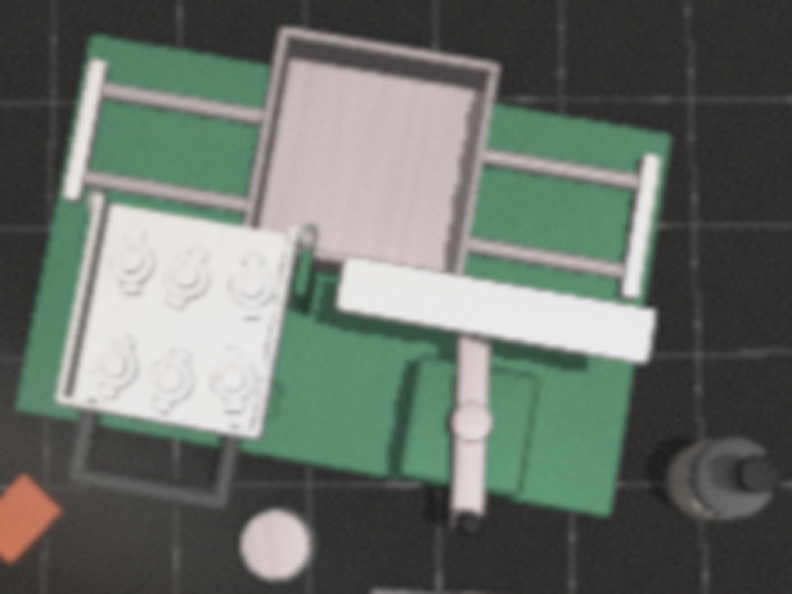

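The enlarged crop shows the plate corners at (91,36), (670,133), (610,515) and (17,410). The guard is at (345,258)–(648,362), the hub at (471,420), the near knob at (469,522), the handle bar from (73,478) to (225,503), and the basket's far rim corners at (280,28) and (498,65).

Run:
```python
from h import *
c=cam('top');f=lambda U:((U[0]+.5)/3.6-.5+180,(U[1]+.5)/3.6-.5+115)
P=[((220,130),(91,36),12),((220,-330),(670,133),12),((-80,-330),(610,515),12),((-80,130),(17,410),12),
((56,-105),(345,258),170),((56,-315),(655,310),170),((20,-315),(648,362),170),((20,-105),(338,308),170),((-35,-210),(471,420),110)]
W=np.array([onz(c,f(u),z) for _,u,z in P])
th,t,r=fit2([p[0] for p in P],W);print(np.degrees(th),t);print(r)
R=np.array([[np.cos(th),-np.sin(th)],[np.sin(th),np.cos(th)]])
np.savez('L.npz',th=th,t=t)
L=lambda u,z:R.T@(onz(c,f(u),z)[:2]-t)
print('knob',L((469,522),146),'handle ends',L((73,478),139),L((225,503),139),'basket',L((280,28),106),L((498,65),106),L((246,225),106))
print('bottle',L((755,475),190),'jar',L((277,545),75),'brush',L((372,590),30))
G=lambda p:np.append(R@np.array(p[:2])+t,p[2])
for n,p in dict(axis=(-35,-210,146),knob=(-105,-210,146),handle=(-120,0,139),hinge=(70,0,125)).items():
    print(n,G(p),proj(c,G(p)),proj(cam('scene'),G(p)))
s=state();print(s['ee_pos'],s['ee_rot'])
```

```text
-10.152810380607189 [562.92 131.63]
[[ 1.41  1.34]
 [ 0.36 -1.49]
 [-1.28 -1.2 ]
 [-1.12  2.33]
 [ 1.6  -0.43]
 [ 0.63 -0.81]
 [-0.04  0.05]
 [-0.08  1.16]
 [-1.49 -0.93]]
knob [-104.22 -217.01] handle ends [-121.4    52.29] [-120.13  -52.59] basket [222.15 -26.57] [ 221.87 -185.97] [ 75.99 -28.46]
bottle [ -43.11 -391.1 ] jar [-143.16  -88.87] brush [-164.42 -161.53]
axis [491.45 -68.92 146.  ] [311.77 230.95] [275.73 183.5 ]
knob [422.55 -56.58 146.  ] [307.   259.45] [301.79 179.13]
handle [444.8  152.78 139.  ] [221.   250.56] [344.02 226.39]
hinge [631.83 119.29 125.  ] [235.87 176.15] [262.78 248.07]
[ 139.79 -557.27  175.4 ] [-179.91   -0.     14.08]
```

>>> carry_out --pt "0 0 -8 39 -41 -20 0.1" --pt "0 0 -16 70 -73 -40 0.1" --pt "0 0 -66 394 -410 -55 0.1" --pt "0 0 -66 394 -410 -55 0.1" --pt "0 0 -66 394 -410 -55 0.1" --pt "0 0 -66 394 -410 -55 0.1" --pt "0 0 -66 394 -410 -55 0.1" --pt "0 0 -66 394 -410 -55 0.1" --pt "0 0 -66 394 -410 -55 0.1" --pt "0 0 -66 394 -410 -55 0.1" --pt "0 0 -66 394 -410 -55 0.1" --pt "0 0 -66 394 -410 -55 0.1" --pt "0 0 -66 394 -410 -55 0.1" --pt "0 0 -66 394 -410 -55 0.1" --pt "0 0 -66 394 -410 -55 0.1" --pt "0 0 -66 394 -410 -55 0.1"

```text
time_s: 1.7
ee_pos: [421.7, -65.2, 231.1]
ee_rot: [-180.0, 0.0, 80.0]
force: [-0.2, -0.3, -0.3]
gripper_width: 50.1
gripper_force: 0.0
```

```bash
cat >> h.py <<'E'
z_=np.load('L.npz');TH,T2=float(z_['th']),z_['t'];R2=np.array([[np.cos(TH),-np.sin(TH)],[np.sin(TH),np.cos(TH)]])
G=lambda p:np.append(R2@np.array(p[:2],float)+T2,p[2])      # local->world
Li=lambda w:np.append(R2.T@(np.array(w[:2])-T2),w[2])
def need(p,s=None):   # local TCP target -> shift along tool axes
    s=s or state(); return Ro.from_euler('xyz',s['ee_rot'],degrees=True).as_matrix().T@(G(p)-np.array(s['ee_pos']))
def rep():
    s=state(); print('t',round(s['time_s'],2),'local',Li(s['ee_pos']),'rot',np.array(s['ee_rot']),'w',round(s['gripper_width'],1),'gf',round(s['gripper_force'],1),'F',np.array(s['force'])); return s
E
python3 - <<'E'
from h import *
s=rep();im=grab_frame('wrist');cv2.imwrite('pics/w1.png',im[:,:,::-1])
c=cam('wrist',s)
for p in [(-104.2,-217,146),(-35,-210,110),(20,-105,170)]: print(proj(c,G(p)))
E
```

```text
t 1.7 local [-104.29 -218.61  231.06] rot [-179.98    0.02   79.97] w 50.1 gf 0.0 F [-0.16 -0.25 -0.25]
[277.51 202.27]
[337.32 188.77]
[421.95  83.19]
```

View pics/w1.png

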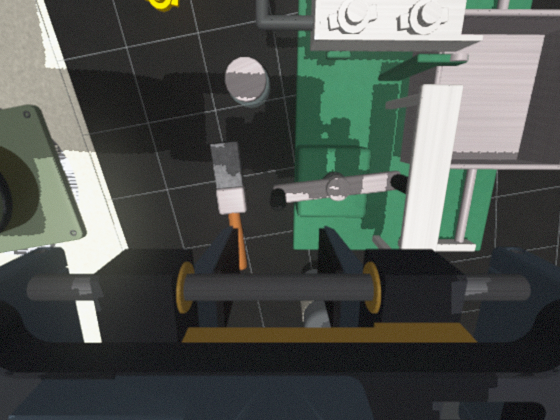

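The wrist view shows the near knob at (279,200), the hub at (336,187) and knob_b under the guard at (397,183). The guard corner is at (422,87). All of these match the fitted frame within about 3 px. Only this crank has two black knobs. The near one fits knob_a, because the basket at y −106 mm means a crank value of about 546° and a knob angle of about 186°.

Run:
```python
from h import *
im=cv2.imread('pics/w1.png');g=cv2.cvtColor(im,cv2.COLOR_BGR2GRAY)
s=state();c=cam('wrist',s)
m=(g[180:216,268:296]<35).astype(np.uint8);n,_,st,ce=cv2.connectedComponentsWithStats(m);i=1+st[1:,4].argmax()
print(st[i],ce[i]+[268,180])
b=cv2.imread('pics/top0.png',0)[248:272,296:318];m=(b<45).astype(np.uint8)
print(b[8:18,8:20])
f=lambda U:((U[0]+.5)/3.6-.5+180,(U[1]+.5)/3.6-.5+115)
for v in (198,201,204):
    p,gap=tri(ray(c,(278.5,v)),ray(cam('top'),f((469,522))));print(Li(p),gap)
print('down',need((-104.2,-217,118)))
```

```text
[  2   9  16  18 193] [277.36 197.77]
[[ 55  97 133 148 147 150 156 171 187 167 112  63]
 [ 47  80 102  99  87  85  91 111 135 133  95  60]
 [ 49  79  82  65  52  55  59  68  82  84  68  51]
 [ 49  72  71  51  45  53  58  59  59  57  50  50]
 [ 52  72  67  49  46  56  61  59  57  49  46  46]
 [ 53  63  58  41  43  55  59  62  55  46  43  44]
 [ 52  53  48  40  40  47  54  55  50  44  40  48]
 [ 49  47  46  41  41  39  43  44  41  42  45  48]
 [ 47  48  44  45  45  43  44  45  44  44  47  46]
 [ 48  45  45  45  46  44  45  47  43  47  46  46]]
[-103.46 -218.58  119.89] 0.8491535186735506
[-103.6  -217.51  138.09] 1.03681417348488
[-103.73 -216.54  154.42] 1.2051311527270723
down [  1.56   0.06 113.08]
```

>>> carry_out --pt "0 0 0 1.5 0 40 0.1" --pt "0 0 0 1.5 0 80 0.1" --pt "0 0 0 1.5 0 111 0.1" --pt "0 0 0 1.5 0 111 0.1" --pt "0 0 0 1.5 0 111 -0.7" --pt "0 0 0 1.5 0 111 -0.7" --pt "0 0 0 1.5 0 111 -0.7" --pt "0 0 0 1.5 0 111 -0.7" --pt "0 0 0 1.5 0 111 -0.7" --pt "0 0 0 1.5 0 111 -0.7" --force 10

```text
time_s: 2.75
ee_pos: [422.8, -62.7, 120.5]
ee_rot: [180.0, 0.0, 80.1]
force: [0.8, -0.1, -0.7]
gripper_width: 13.9
gripper_force: 0.0
```

```bash
cat >> h.py <<'E'
def arc(a0,a1,step):   # shift (tool x,y) along the knob circle, relative to a0 (deg, local)
    n=int(np.ceil(abs(a1-a0)/step)); s=state(); M=Ro.from_euler('xyz',s['ee_rot'],degrees=True).as_matrix().T
    for k in range(1,n+1):
        a=np.radians(a0+(a1-a0)*k/n);b=np.radians(a0)
        d=M@np.append(R2@(70*np.array([np.cos(a)-np.cos(b),np.sin(a)-np.sin(b)])),0);print(round(np.degrees(a),1),d.round(1))
def ang(s): l=Li(s['ee_pos']); return np.degrees(np.arctan2(l[1]+210,l[0]+35)),np.hypot(l[1]+210,l[0]+35)
E
python3 - <<'E'
from h import *
s=rep();print(ang(s));arc(185.8,90,8)
E
```

```text
t 2.75 local [-103.71 -216.01  120.48] rot [179.96   0.01  80.09] w 13.9 gf 0.0 F [ 0.79 -0.13 -0.67]
(np.float64(-174.99725378299533), np.float64(68.9740831349263))
177.8 [ 9.7 -0.3 -0. ]
169.8 [19.4  0.8 -0. ]
161.9 [28.9  3.2 -0. ]
153.9 [37.9  7.   0. ]
145.9 [46.3 11.9  0. ]
137.9 [53.9 17.9  0. ]
129.9 [60.7 25.   0. ]
121.9 [66.3 32.9  0. ]
114.0 [70.9 41.5  0. ]
106.0 [74.2 50.7  0. ]
98.0 [76.1 60.2  0. ]
90.0 [76.8 70.   0. ]
```

The fingers closed to 13.9 mm, which is less than the 18 mm knob, so this is a miss. I'll look again.

Run:
```python
from h import *
im=grab_frame('wrist')[:,:,::-1];b=grab_frame('scene')[:,:,::-1];t=grab_frame('top')[:,:,::-1]
cv2.imwrite('pics/ts2.png',t)
r=lambda x:cv2.resize(x,(396,400),interpolation=cv2.INTER_CUBIC)
cv2.imwrite('pics/c2.png',np.hstack([r(im[150:330,190:370]),r(b[140:240,230:330])]))
```

```text
(no output)
```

View pics/c2.png

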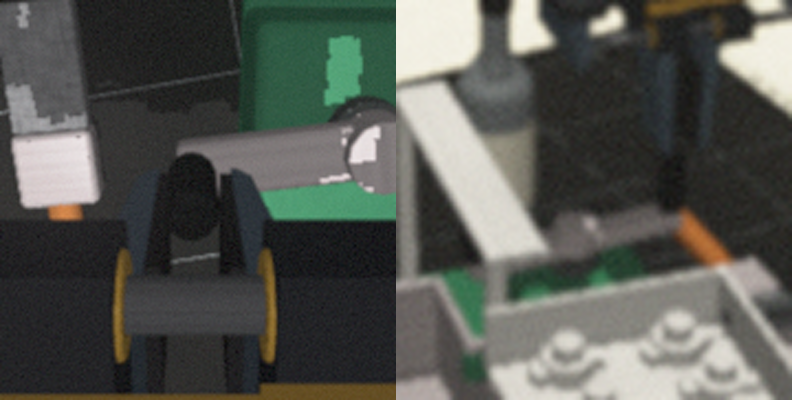

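Run:
```python
from h import *
s=rep();c=cam('wrist',s)
for u in [(192,155),(192,210),(190,238),(197,170)]:
    q=(190+u[0]/2.2,150+u[1]/2.222);print(u,Li(onz(c,q,106)),Li(onz(c,q,146)))
for z in (120,139,146): print(z,(proj(c,np.append(s['ee_pos'][:2],z))-[190,150])*[2.2,2.222])
```

```text
t 2.9 local [-103.9  -216.    120.19] rot [179.99   0.    80.09] w 13.7 gf 0.0 F [-0.07  1.15 -0.52]
(192, 155) [-103.94 -210.77  106.  ] [-103.92 -197.93  146.  ]
(192, 210) [-103.89 -232.2   106.  ] [-103.87 -215.5   146.  ]
(190, 238) [-104.62 -243.53  106.  ] [-104.47 -224.78  146.  ]
(197, 170) [-102.09 -216.51  106.  ] [-102.4  -202.63  146.  ]
120 [192.01 181.96]
139 [191.93 202.85]
146 [191.9  211.53]
```

The knob does stand between the pads at local (−104,−216), so I'll close further to see whether it is held.

>>> carry_out --pt "0 0 0 0 0 0 -1" --pt "0 0 0 0 0 0 -1" --pt "0 0 0 0 0 0 -1" --pt "0 0 0 0 0 0 -1" --force 12

```text
time_s: 3.3
ee_pos: [422.6, -62.7, 120.1]
ee_rot: [-180.0, 0.0, 80.1]
force: [-0.8, -0.3, 0.7]
gripper_width: 0.5
gripper_force: 0.0
```

Run:
```python
from h import *
s=rep();sc=cam('scene');w=cam('wrist',s)
pr=lambda p:((proj(sc,p)-[230,140])*[3.96,4]+[396,0]).round(0)
print('tcp',pr(s['ee_pos']),'knob146',pr(G((-104.2,-216.5,146))),'106',pr(G((-104.2,-216.5,106))),'hub106',pr(G((-35,-210,106))),'guard',pr(G((20,-105,170))))
im=grab_frame('wrist')[:,:,::-1];b=grab_frame('scene')[:,:,::-1]
r=lambda x:cv2.resize(x,(396,400),interpolation=cv2.INTER_CUBIC)
g=lambda x:np.clip(x.astype(float)*2.2,0,255).astype(np.uint8)
cv2.imwrite('pics/c3.png',g(np.hstack([r(im[190:270,240:319]),r(b[150:206,270:326])])))
```

```text
t 3.3 local [-103.89 -216.04  120.1 ] rot [-180.      0.01   80.08] w 0.5 gf 0.0 F [-0.82 -0.25  0.72]
tcp [673. 187.] knob146 [675. 152.] 106 [672. 206.] hub106 [576. 228.] guard [550. 243.]
```

View pics/c3.png

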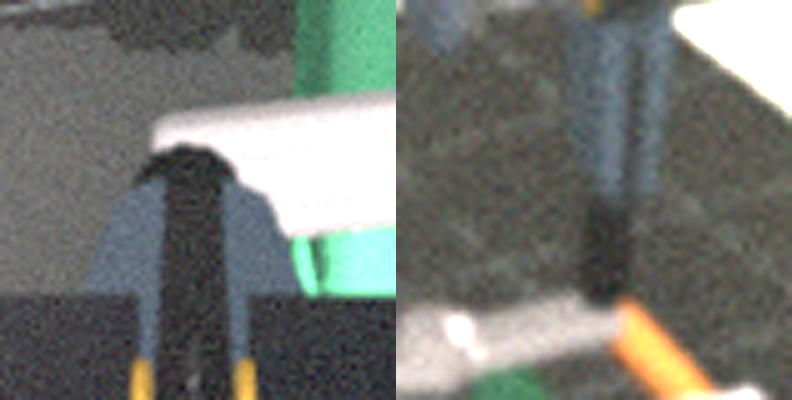

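The rays put the knob at z 106–146 as stated, but the scene view shows the fingertips ending at the knob's top, so they closed just above it. I'll open, lower 11 mm and close again. That stays clear of the arm at z 106 whichever height is right.

>>> carry_out --pt "0 0 0 0 0 0 0.1" --pt "0 0 0 0 0 0 0.1" --pt "0 0 0 0 0 0 0.1" --pt "0 0 0 0 0 0 0.1" --pt "0 0 0 0 0 11 0.1" --pt "0 0 0 0 0 11 0.1" --pt "0 0 0 0 0 11 -1" --pt "0 0 0 0 0 11 -1" --pt "0 0 0 0 0 11 -1" --pt "0 0 0 0 0 11 -1" --pt "0 0 0 0 0 11 -1" --pt "0 0 0 0 0 11 -1" --force 10

```text
time_s: 4.6
ee_pos: [422.6, -62.7, 109.2]
ee_rot: [180.0, 0.0, 80.1]
force: [0.1, -0.2, -0.7]
gripper_width: 3.5
gripper_force: 0.0
```

Run:
```python
from h import *
s=rep();w=cam('wrist',s);sc=cam('scene')
A=grab_frame('wrist')[:,:,::-1];B=grab_frame('scene')[:,:,::-1]
cv2.imwrite('pics/w4.png',A);cv2.imwrite('pics/s4.png',B)
def mk(im,c,x0,y0,k,W,H):
    o=np.clip(cv2.resize(im[y0:y0+H//k,x0:x0+W//k],(W,H),interpolation=cv2.INTER_CUBIC).astype(float)*1.7,0,255).astype(np.uint8)
    f=lambda p:tuple(int(v) for v in (proj(c,p)-[x0,y0]+.5)*k)
    for z,col in ((146,(0,0,255)),(106,(0,255,255))):
        cv2.polylines(o,[np.array([f(G((-104.2+9*np.cos(a),-216.8+9*np.sin(a),z))) for a in np.linspace(0,6.28,24)])],True,col,1)
    for p in [(-35,-210,106),(20,-105,170),(20,-315,170)]: cv2.circle(o,f(G(p)),4,(255,0,255),1)
    t=np.array(s['ee_pos']);cv2.drawMarker(o,f(t),(0,255,0),0,10)
    # pad rectangle at tip level +-16 local y, +-13.5 local x
    l=Li(t);cv2.polylines(o,[np.array([f(G((l[0]+i,l[1]+j,l[2]))) for i,j in ((-13.5,-16),(13.5,-16),(13.5,16),(-13.5,16))])],True,(0,255,0),1)
    return o
cv2.imwrite('pics/c4.png',np.hstack([mk(A,w,230,140,4,400,600),mk(B,sc,260,130,6,396,600)]))
```

```text
t 4.6 local [-103.83 -216.06  109.21] rot [179.99   0.    80.08] w 3.5 gf 0.0 F [ 0.12 -0.24 -0.68]
```

View pics/c4.png

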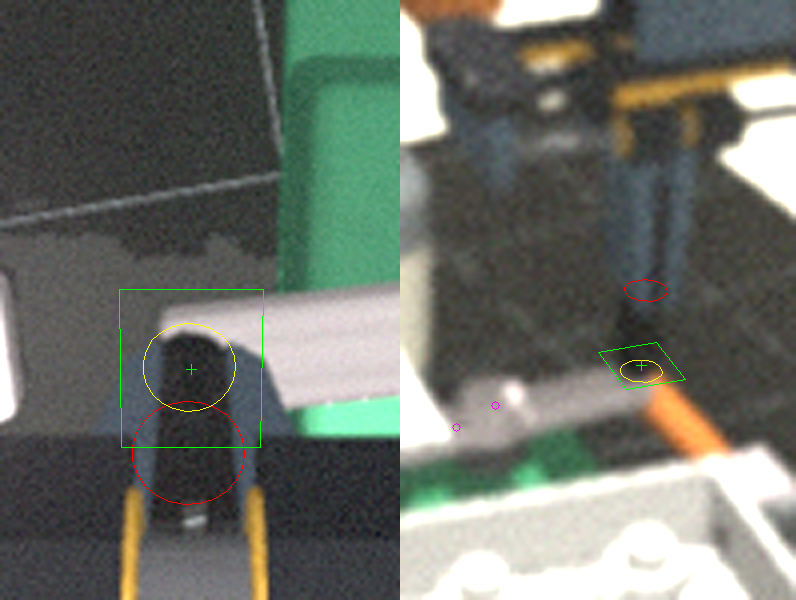

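The blue fingers end about 30 mm above the reported TCP and black shows below them, so I can't tell fingertips from knob here. I'll raise the shut hand clear and look at both separately.

>>> carry_out --pt "0 0 0 0 0 -40 -1" --pt "0 0 0 0 0 -80 -1" --pt "0 0 0 0 0 -110 -1" --pt "0 0 0 0 0 -110 -1"

```text
time_s: 5.1
ee_pos: [425.4, -63.2, 223.3]
ee_rot: [179.5, 0.0, 80.1]
force: [0.4, 1.1, -0.5]
gripper_width: 0.5
gripper_force: 0.0
```

Run:
```python
from h import *
s=rep();w=cam('wrist',s);sc=cam('scene')
A=grab_frame('wrist')[:,:,::-1];B=grab_frame('scene')[:,:,::-1]
cv2.imwrite('pics/w5.png',A);cv2.imwrite('pics/s5.png',B)
def mk(im,c,x0,y0,k,W,H):
    o=np.clip(cv2.resize(im[y0:y0+H//k,x0:x0+W//k],(W,H),interpolation=cv2.INTER_CUBIC).astype(float)*1.7,0,255).astype(np.uint8)
    f=lambda p:tuple(int(v) for v in (proj(c,p)-[x0,y0]+.5)*k)
    for z,col in ((146,(0,0,255)),(106,(0,255,255))):
        cv2.polylines(o,[np.array([f(G((-104.2+9*np.cos(a),-216.8+9*np.sin(a),z))) for a in np.linspace(0,6.28,24)])],True,col,1)
    t=np.array(s['ee_pos'])
    for d in (0,19,40,79): cv2.drawMarker(o,f(t+[0,0,d]),(0,255,0),0,10)
    return o
cv2.imwrite('pics/c5.png',np.hstack([mk(A,w,230,150,4,400,600),mk(B,sc,260,110,4,396,600)]))
```

```text
t 5.1 local [-100.99 -216.01  223.32] rot [179.46   0.    80.08] w 0.5 gf 0.0 F [ 0.38  1.05 -0.51]
```

View pics/c5.png

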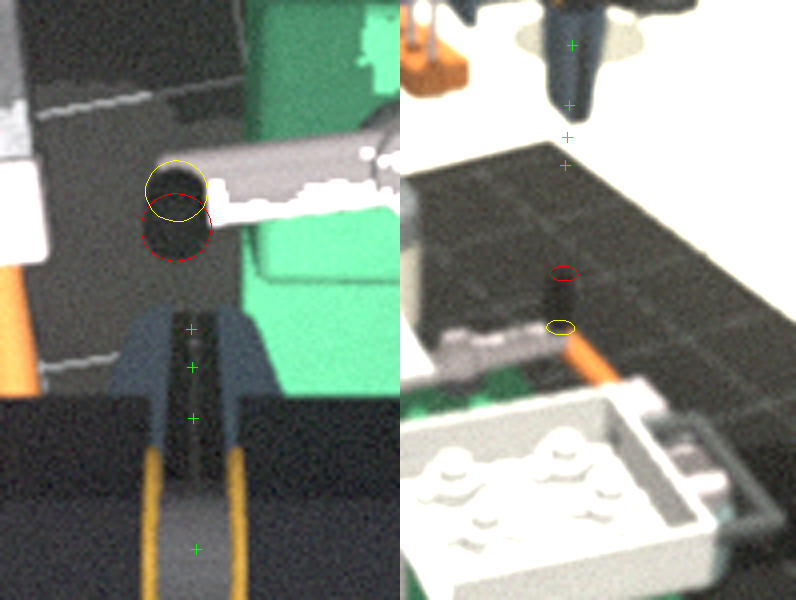

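Now it is clear. The knob stands exactly where predicted in both views (top z 146, base z 106), but the physical fingertips end about 35 mm behind the reported TCP. In the scene crop the tip is at row 123 and the TCP mark at row 165. I'll allow for that offset: opening at height, descending to reported z 80 (tips at about 115), then closing.

>>> carry_out --pt "0 0 0 0 0 0 0.1" --pt "0 0 0 0 0 20 0.1" --pt "0 0 0 0 0 50 0.1" --pt "0 0 0 0 0 80 0.1" --pt "0 0 0 0 0 110 0.1" --pt "0 0 0 0 0 125 0.1" --pt "0 0 0 0 0 140 0.1" --pt "0 0 0 0 0 140 0.1" --pt "0 0 0 0 0 140 -1" --pt "0 0 0 0 0 140 -1" --pt "0 0 0 0 0 140 -1" --pt "0 0 0 0 0 140 -1" --pt "0 0 0 0 0 140 -1" --pt "0 0 0 0 0 140 -1" --force 10

```text
time_s: 6.6
ee_pos: [421.6, -62.5, 79.5]
ee_rot: [-179.9, 0.0, 80.1]
force: [-4.3, 1.3, 5.2]
gripper_width: 17.5
gripper_force: 10.0
```

>>> carry_out --pt "0 0 0 9.7 -0.3 0 -1" --pt "0 0 0 19.4 0.8 0 -1" --pt "0 0 0 28.9 3.2 0 -1" --pt "0 0 0 37.9 7 0 -1" --pt "0 0 0 46.3 11.9 0 -1" --pt "0 0 0 53.9 17.9 0 -1" --pt "0 0 0 60.7 25 0 -1" --pt "0 0 0 66.3 32.9 0 -1" --pt "0 0 0 70.9 41.5 0 -1" --pt "0 0 0 74.2 50.7 0 -1" --pt "0 0 0 76.1 60.2 0 -1" --pt "0 0 0 76.8 70 0 -1" --pt "0 0 0 76.8 70 0 -1" --pt "0 0 0 76.8 70 0 -1"

```text
time_s: 8.0
ee_pos: [505.2, 2.6, 78.2]
ee_rot: [180.0, -0.2, 80.0]
force: [1.6, 6.6, -6.9]
gripper_width: 18.0
gripper_force: 10.0
```

Run:
```python
from h import *
s=rep();print(ang(s));print('to knob_b hover',need((-35,-280,s['ee_pos'][2])));arc(270,90,9)
```

```text
t 8.0 local [ -34.03 -137.16   78.22] rot [180.    -0.18  80.01] w 18.0 gf 10.0 F [ 1.61  6.62 -6.92]
(np.float64(89.24094797927988), np.float64(72.84415733309797))
to knob_b hover [-142.83   -1.38   -0.45]
261.0 [  0.9 -10.9   0. ]
252.0 [  3.5 -21.6   0. ]
243.0 [  7.7 -31.8   0. ]
234.0 [ 13.5 -41.1   0. ]
225.0 [ 20.6 -49.4   0.1]
216.0 [ 29.  -56.5   0.1]
207.0 [ 38.4 -62.3   0.1]
198.0 [ 48.6 -66.4   0.2]
189.0 [ 59.2 -69.    0.2]
180.0 [ 70.2 -69.8   0.2]
171.0 [ 81.1 -68.9   0.3]
162.0 [ 91.8 -66.3   0.3]
153.0 [102.  -62.1   0.3]
144.0 [111.3 -56.3   0.4]
135.0 [119.6 -49.2   0.4]
126.0 [126.7 -40.8   0.4]
117.0 [132.5 -31.4   0.4]
108.0 [136.6 -21.2   0.4]
99.0 [139.2 -10.5   0.4]
90.0 [140.    0.4   0.4]
```

>>> carry_out --pt "0 0 0 0 0 0 0.1" --pt "0 0 0 0 0 0 0.1" --pt "0 0 0 0 0 0 0.1" --pt "0 0 0 0 0 0 0.1" --pt "0 0 0 0 0 -30 0.1" --pt "0 0 0 0 0 -60 0.1" --pt "0 0 0 -45 0 -60 0.1" --pt "0 0 0 -95 -1 -60 0.1" --pt "0 0 0 -141 -1 -60 0.1" --pt "0 0 0 -141 -1 -60 0.1" --pt "0 0 0 -141 -1 -35 0.1" --pt "0 0 0 -141 -1 -15 0.1" --pt "0 0 0 -141 -1 0 0.1" --pt "0 0 0 -141 -1 0 0.1" --pt "0 0 0 -141 -1 0 -1" --pt "0 0 0 -141 -1 0 -1" --pt "0 0 0 -141 -1 0 -1" --pt "0 0 0 -141 -1 0 -1" --pt "0 0 0 -141 -1 0 -1"

```text
time_s: 9.9
ee_pos: [479.3, -137.9, 79.7]
ee_rot: [-180.0, 0.0, 80.1]
force: [-0.5, -0.2, 3.0]
gripper_width: 17.9
gripper_force: 10.0
```

>>> carry_out --pt "0 0 0 0.9 -10.9 0 -1" --pt "0 0 0 3.5 -21.6 0 -1" --pt "0 0 0 7.7 -31.8 0 -1" --pt "0 0 0 13.5 -41.1 0 -1" --pt "0 0 0 20.6 -49.4 0 -1" --pt "0 0 0 29 -56.5 0 -1" --pt "0 0 0 38.4 -62.3 0 -1" --pt "0 0 0 48.6 -66.4 0 -1" --pt "0 0 0 59.2 -69 0 -1" --pt "0 0 0 70.2 -69.8 0 -1" --pt "0 0 0 81.1 -68.9 0 -1" --pt "0 0 0 91.8 -66.3 0 -1" --pt "0 0 0 102 -62.1 0 -1" --pt "0 0 0 111.3 -56.3 0 -1" --pt "0 0 0 119.6 -49.2 0 -1" --pt "0 0 0 126.7 -40.8 0 -1" --pt "0 0 0 132.5 -31.4 0 -1" --pt "0 0 0 136.6 -21.2 0 -1" --pt "0 0 0 139.2 -10.5 0 -1" --pt "0 0 0 140 0 0 -1"

```text
time_s: 11.9
ee_pos: [499.8, 5.1, 77.3]
ee_rot: [-179.4, -0.3, 80.0]
force: [-2.2, 6.2, -1.5]
gripper_width: 17.9
gripper_force: 10.0
```

>>> carry_out --pt "0 0 0 0 0 0 -1" --pt "0 0 0 0 0 0 -1"

```text
time_s: 12.1
ee_pos: [502.2, 4.3, 77.4]
ee_rot: [-179.7, -0.3, 80.0]
force: [2.2, 8.8, -5.3]
gripper_width: 17.9
gripper_force: 10.0
```

Run:
```python
from h import *
s=rep();print(ang(s));print(need((-35,-281,s['ee_pos'][2])))
```

```text
t 12.1 local [ -37.32 -135.99   77.35] rot [-179.69   -0.32   80.  ] w 17.9 gf 10.0 F [ 2.18  8.82 -5.34]
(np.float64(91.79854489433028), np.float64(74.04871472758641))
[-145.02    1.94   -0.81]
```

>>> carry_out --pt "0 0 0 0 0 0 0.1" --pt "0 0 0 0 0 0 0.1" --pt "0 0 0 0 0 0 0.1" --pt "0 0 0 0 0 0 0.1" --pt "0 0 0 0 0 -30 0.1" --pt "0 0 0 0 0 -60 0.1" --pt "0 0 0 -45 0 -60 0.1" --pt "0 0 0 -95 2 -60 0.1" --pt "0 0 0 -142 2 -60 0.1" --pt "0 0 0 -142 2 -60 0.1" --pt "0 0 0 -142 2 -35 0.1" --pt "0 0 0 -142 2 -15 0.1" --pt "0 0 0 -142 2 0 0.1" --pt "0 0 0 -142 2 0 0.1" --pt "0 0 0 -142 2 0 -1" --pt "0 0 0 -142 2 0 -1" --pt "0 0 0 -142 2 0 -1" --pt "0 0 0 -142 2 0 -1" --pt "0 0 0 -142 2 0 -1"

```text
time_s: 14.0
ee_pos: [481.1, -140.2, 79.7]
ee_rot: [180.0, 0.0, 80.1]
force: [-0.8, -0.8, 2.7]
gripper_width: 18.1
gripper_force: 10.0
```

Run:
```python
from h import *
s=rep();print(ang(s))
```

```text
t 14.0 local [ -32.64 -281.96   79.66] rot [179.98   0.01  80.09] w 18.1 gf 10.0 F [-0.81 -0.79  2.7 ]
(np.float64(-88.12244638766029), np.float64(72.00144129950263))
```

>>> carry_out --pt "0 0 0 0.9 -11.5 0 -1" --pt "0 0 0 3.5 -23 0 -1" --pt "0 0 0 7.7 -33.5 0 -1" --pt "0 0 0 13.5 -43 0 -1" --pt "0 0 0 20.6 -51.4 0 -1" --pt "0 0 0 29 -58.5 0 -1" --pt "0 0 0 38.4 -64.3 0 -1" --pt "0 0 0 48.6 -68.4 0 -1" --pt "0 0 0 59.2 -71 0 -1" --pt "0 0 0 70.2 -71.8 0 -1" --pt "0 0 0 81.1 -70.9 0 -1" --pt "0 0 0 91.8 -68.3 0 -1" --pt "0 0 0 102 -64.1 0 -1" --pt "0 0 0 111.3 -58.3 0 -1" --pt "0 0 0 119.6 -51.2 0 -1" --pt "0 0 0 126.7 -42.8 0 -1" --pt "0 0 0 132.5 -33.4 0 -1" --pt "0 0 0 136.6 -23.2 0 -1" --pt "0 0 0 139.2 -12.5 0 -1" --pt "0 0 0 140 -2 0 -1"

```text
time_s: 16.0
ee_pos: [499.3, 3.2, 77.2]
ee_rot: [-179.4, -0.3, 80.0]
force: [-2.8, 6.8, -2.5]
gripper_width: 17.5
gripper_force: 10.0
```

>>> carry_out --pt "0 0 0 0 0 0 -1" --pt "0 0 0 0 0 0 -1"

```text
time_s: 16.2
ee_pos: [501.7, 2.5, 77.3]
ee_rot: [-179.7, -0.3, 80.0]
force: [3.1, 8.5, -4.4]
gripper_width: 17.5
gripper_force: 10.0
```

Run:
```python
from h import *
s=rep();print(ang(s));print(need((-35,-280,s['ee_pos'][2])));arc(270,180,9)
```

```text
t 16.2 local [ -37.47 -137.89   77.25] rot [-179.67   -0.32   80.  ] w 17.5 gf 10.0 F [ 3.06  8.48 -4.35]
(np.float64(91.95826652180867), np.float64(72.15447580052337))
[-142.12    2.09   -0.82]
261.0 [  0.9 -10.9   0.1]
252.0 [  3.5 -21.6   0.1]
243.0 [  7.7 -31.8   0.2]
234.0 [ 13.5 -41.1   0.3]
225.0 [ 20.6 -49.4   0.4]
216.0 [ 29.  -56.6   0.5]
207.0 [ 38.4 -62.3   0.6]
198.0 [ 48.5 -66.4   0.7]
189.0 [ 59.2 -69.    0.7]
180.0 [ 70.2 -69.8   0.8]
```

>>> carry_out --pt "0 0 0 0 0 0 0.1" --pt "0 0 0 0 0 0 0.1" --pt "0 0 0 0 0 0 0.1" --pt "0 0 0 0 0 0 0.1" --pt "0 0 0 0 0 -30 0.1" --pt "0 0 0 0 0 -60 0.1" --pt "0 0 0 -45 0 -60 0.1" --pt "0 0 0 -95 2 -60 0.1" --pt "0 0 0 -140 2 -60 0.1" --pt "0 0 0 -140 2 -60 0.1" --pt "0 0 0 -140 2 -35 0.1" --pt "0 0 0 -140 2 -15 0.1" --pt "0 0 0 -140 2 0 0.1" --pt "0 0 0 -140 2 0 0.1" --pt "0 0 0 -140 2 0 -1" --pt "0 0 0 -140 2 0 -1" --pt "0 0 0 -140 2 0 -1" --pt "0 0 0 -140 2 0 -1" --pt "0 0 0 -140 2 0 -1"

```text
time_s: 18.1
ee_pos: [481.1, -140.2, 79.7]
ee_rot: [180.0, 0.0, 80.1]
force: [-0.8, 0.0, 2.8]
gripper_width: 17.7
gripper_force: 10.0
```

>>> carry_out --pt "0 0 0 0.9 -10.9 0 -1" --pt "0 0 0 3.5 -22.5 0 -1" --pt "0 0 0 7.7 -33.5 0 -1" --pt "0 0 0 13.5 -43 0 -1" --pt "0 0 0 20.6 -51.4 0 -1" --pt "0 0 0 29 -58.5 0 -1" --pt "0 0 0 38.4 -64.3 0 -1" --pt "0 0 0 48.6 -68.4 0 -1" --pt "0 0 0 59.2 -71 0 -1" --pt "0 0 0 70.2 -71.8 0 -1" --pt "0 0 0 70.2 -71.8 0 -1" --pt "0 0 0 70.2 -71.8 0 -1"

```text
time_s: 19.3
ee_pos: [422.0, -57.2, 79.2]
ee_rot: [-179.9, -0.1, 80.1]
force: [0.3, 1.0, 5.8]
gripper_width: 18.0
gripper_force: 10.0
```

Run:
```python
from h import *
s=rep();print(ang(s))
t=grab_frame('top')[:,:,::-1];cv2.imwrite('pics/t6.png',t)
cv2.imwrite('pics/t6c.png',cv2.resize(t[115:280,170:390],None,fx=3.6,fy=3.6,interpolation=cv2.INTER_CUBIC))
```

```text
t 19.3 local [-105.42 -210.73   79.2 ] rot [-179.91   -0.09   80.12] w 18.0 gf 10.0 F [0.33 1.04 5.77]
(np.float64(-179.4079678756524), np.float64(70.42208792989226))
```

View pics/t6c.png

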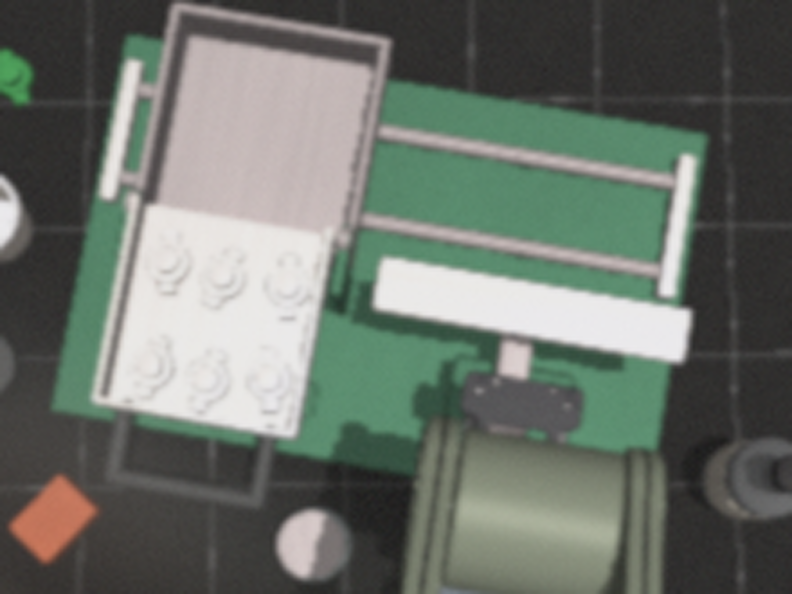

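The top crop shows the basket's far rim corners at (172,5) and (391,40), directly behind the tray's mouth. The knob is at 180.6°, so the crank is at about 0. Releasing and moving above the handle.

>>> carry_out --pt "0 0 0 0 0 0 0.1" --pt "0 0 0 0 0 0 0.1" --pt "0 0 0 0 0 0 0.1" --pt "0 0 0 0 0 0 0.1" --pt "0 0 0 0 0 -30 0.1" --pt "0 0 0 0 0 -80 0.1" --pt "0 0 0 40 -5 -85 -0.12" --pt "0 0 0 90 -10 -85 -0.12" --pt "0 0 0 140 -15 -85 -0.12" --pt "0 0 0 190 -15 -85 -0.12" --pt "0 0 0 211 -15 -85 -0.12" --pt "0 0 0 211 -15 -85 -0.12" --pt "0 0 0 211 -15 -85 -0.12"

```text
time_s: 20.65
ee_pos: [443.5, 151.4, 163.7]
ee_rot: [-179.9, 0.1, 80.1]
force: [-0.7, -0.6, -0.5]
gripper_width: 39.8
gripper_force: 0.0
```

Run:
```python
from h import *
c=cam('top');f=lambda U:((U[0]+.5)/3.6-.5+170,(U[1]+.5)/3.6-.5+115);f0=lambda U:((U[0]+.5)/3.6-.5+180,(U[1]+.5)/3.6-.5+115)
print('basket y',[Li(onz(c,f(u),106))[:2] for u in ((172,5),(391,40))])
sc=cam('scene')
for a,b in (((73,478),(355,240)),((225,503),(332.5,213.8))):
    p,g=tri(ray(c,f0(a)),ray(sc,b));print('handle end',Li(p),g)
s=rep();print('need',need((-120.5,0,84)))
im=grab_frame('wrist')[:,:,::-1];w=cam('wrist',s)
cv2.imwrite('pics/w7.png',im)
for p in ((-120.5,50,139),(-120.5,-50,139),(-74,0,163)): print(proj(w,G(p)))
r=cv2.resize(im[60:330,120:480],(800,600))
for y in (50,30,-30,-50): cv2.drawMarker(r,tuple(int(v) for v in (proj(w,G((-120.5,y,139)))-[120,60])*2.222),(0,0,255),0,12)
cv2.imwrite('pics/c7.png',r)
```

```text
basket y [array([221.28,  79.24]), array([222.59, -81.46])]
handle end [-120.9    52.1   138.51] 1.141697299926163
handle end [-118.76  -53.24  138.5 ] 3.0677945859431124
t 20.65 local [-121.06   -1.55  163.7 ] rot [-179.94    0.08   80.15] w 39.8 gf 0.0 F [-0.73 -0.61 -0.51]
need [ 1.66  0.65 79.7 ]
[278.3  160.29]
[277.78 273.55]
[338.91 230.  ]
```

View pics/c7.png

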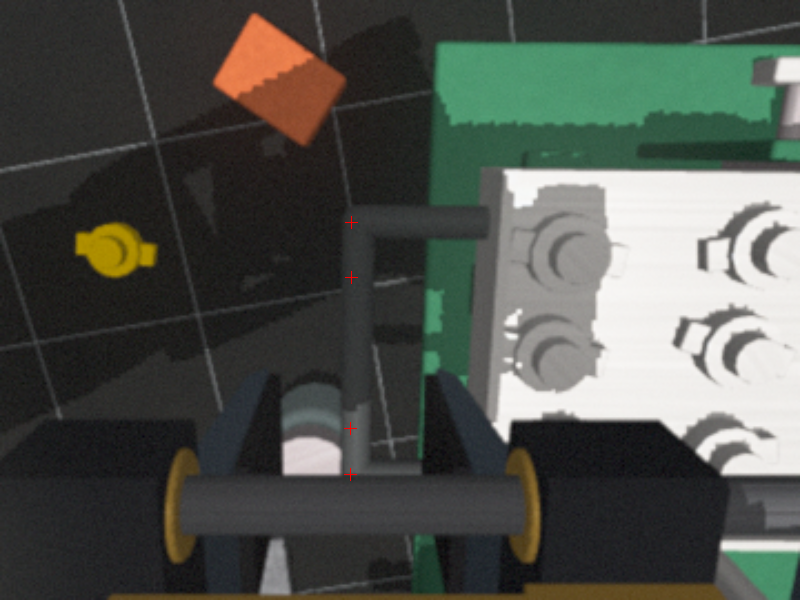

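Basket y ≈ −1 mm, so it is in line. The crop shows the handle bar at column 357, 2 mm from the prediction, centred between the open fingers. The yellow casting look-alike at (115,250) lies well clear. Grasping the bar now.

>>> carry_out --pt "0 0 0 1.5 1.5 25 -0.12" --pt "0 0 0 1.5 1.5 50 -0.12" --pt "0 0 0 1.5 1.5 68 -0.12" --pt "0 0 0 1.5 1.5 80 -0.12" --pt "0 0 0 1.5 1.5 80 -0.12" --pt "0 0 0 1.5 1.5 80 -1" --pt "0 0 0 1.5 1.5 80 -1" --pt "0 0 0 1.5 1.5 80 -1" --pt "0 0 0 1.5 1.5 80 -1" --pt "0 0 0 1.5 1.5 80 -1" --pt "0 0 0 1.5 1.5 80 -1" --force 40

```text
time_s: 21.8
ee_pos: [445.5, 153.1, 84.7]
ee_rot: [-180.0, -0.0, 80.1]
force: [-2.0, -1.7, 5.8]
gripper_width: 10.9
gripper_force: 40.0
```

Run:
```python
from h import *
rep()
for i in range(1,23):
    a=i*.05; print(round(a,2),round(-190*np.cos(a)+14*np.sin(a)+190,1),round(-(190*np.sin(a)+14*np.cos(a)-14),1))
```

```text
t 21.8 local [-119.37    0.45   84.69] rot [-179.99   -0.01   80.06] w 10.9 gf 40.0 F [-1.98 -1.7   5.79]
0.05 0.9 -9.5
0.1 2.3 -18.9
0.15 4.2 -28.2
0.2 6.6 -37.5
0.25 9.4 -46.6
0.3 12.6 -55.5
0.35 16.3 -64.3
0.4 20.5 -72.9
0.45 25.0 -81.2
0.5 30.0 -89.4
0.55 35.3 -97.2
0.6 41.1 -104.8
0.65 47.2 -112.1
0.7 53.7 -119.1
0.75 60.5 -125.8
0.8 67.7 -132.1
0.85 75.1 -138.0
0.9 82.9 -143.5
0.95 90.9 -148.7
1.0 99.1 -153.4
1.05 107.6 -157.8
1.1 116.3 -161.7
```

>>> carry_out --pt "0 0 0 0 0.4 -4.8 -1" --pt "0 0 0 0 0.9 -9.5 -1" --pt "0 0 0 0 2.3 -18.9 -1" --pt "0 0 0 0 4.2 -28.2 -1" --pt "0 0 0 0 6.6 -37.5 -1" --pt "0 0 0 0 9.4 -46.6 -1" --pt "0 0 0 0 12.6 -55.5 -1" --pt "0 0 0 0 16.3 -64.3 -1" --pt "0 0 0 0 20.5 -72.9 -1" --pt "0 0 0 0 25 -81.2 -1" --pt "0 0 0 0 30 -89.4 -1" --pt "0 0 0 0 32.6 -93.3 -1" --pt "0 0 0 0 35.3 -97.2 -1" --pt "0 0 0 0 38.2 -101 -1" --pt "0 0 0 0 41.1 -104.8 -1"

```text
time_s: 23.3
ee_pos: [483.4, 146.0, 189.8]
ee_rot: [-179.7, 0.0, 80.1]
force: [-10.5, 2.6, 2.5]
gripper_width: 11.3
gripper_force: 40.0
```

Run:
```python
from h import *
rep()
for i in range(26,46):
    a=i*.025; print(round(a,3),round(-190*np.cos(a)+14*np.sin(a)+190-41.1,1),round(-(190*np.sin(a)+14*np.cos(a)-14)+104.8,1))
```

```text
t 23.3 local [-80.84   0.15 189.77] rot [-179.65    0.05   80.07] w 11.3 gf 40.0 F [-10.53   2.59   2.46]
0.65 6.1 -7.3
0.675 9.3 -10.9
0.7 12.6 -14.3
0.725 16.0 -17.7
0.75 19.4 -21.0
0.775 23.0 -24.1
0.8 26.6 -27.3
0.825 30.3 -30.3
0.85 34.0 -33.2
0.875 37.9 -36.0
0.9 41.8 -38.7
0.925 45.7 -41.4
0.95 49.8 -43.9
0.975 53.9 -46.3
1.0 58.0 -48.6
1.025 62.2 -50.9
1.05 66.5 -53.0
1.075 70.8 -55.0
1.1 75.2 -56.9
1.125 79.6 -58.7
```

>>> carry_out --pt "0 0 0 0 3 -3.7 -1" --pt "0 0 0 0 6.1 -7.3 -1" --pt "0 0 0 0 9.3 -10.9 -1" --pt "0 0 0 0 12.6 -14.3 -1" --pt "0 0 0 0 16 -17.7 -1" --pt "0 0 0 0 19.4 -21 -1" --pt "0 0 0 0 23 -24.1 -1" --pt "0 0 0 0 26.6 -27.3 -1" --pt "0 0 0 0 30.3 -30.3 -1" --pt "0 0 0 0 34 -33.2 -1" --pt "0 0 0 0 37.9 -36 -1" --pt "0 0 0 0 41.8 -38.7 -1" --pt "0 0 0 0 45.7 -41.4 -1" --pt "0 0 0 0 49.8 -43.9 -1" --pt "0 0 0 0 53.9 -46.3 -1" --pt "0 0 0 0 58 -48.6 -1" --pt "0 0 0 0 62.2 -50.9 -1" --pt "0 0 0 0 66.5 -53 -1" --pt "0 0 0 0 70.8 -55 -1" --pt "0 0 0 0 75.2 -56.9 -1"

```text
time_s: 25.3
ee_pos: [559.8, 132.0, 249.6]
ee_rot: [179.9, 0.1, 80.1]
force: [-7.6, -0.4, 10.4]
gripper_width: 11.0
gripper_force: 40.0
```

>>> carry_out --pt "0 0 0 0 0 0 -1" --pt "0 0 0 0 0 0 -1" --pt "0 0 0 0 0 0 -1" --pt "0 0 0 0 0 0 -1" --pt "0 0 0 0 0 0 -1" --pt "0 0 0 0 0 0 -1" --pt "0 0 0 0 0 0 -1" --pt "0 0 0 0 0 0 -1"

```text
time_s: 26.1
ee_pos: [560.2, 132.0, 249.7]
ee_rot: [179.8, 0.0, 80.1]
force: [-6.4, -1.3, 9.8]
gripper_width: 11.1
gripper_force: 40.0
```

Run:
```python
from h import *
rep();b=grab_frame('scene');t=grab_frame('top')
cv2.imwrite('pics/s8.png',b[:,:,::-1]);cv2.imwrite('pics/t8.png',t[:,:,::-1])
# bright compact blobs inside the basket, top view: compare with flat floor
c=cam('top');w,h=156,156
q=np.float32([proj(c,G((142+x,y,48))) for x,y in ((74,74),(74,-74),(-74,-74),(-74,74))])
H=cv2.getPerspectiveTransform(q,np.float32([(0,0),(147,0),(147,147),(0,147)]))
for n,f in (('before','t6'),('now','t8')):
    g=cv2.cvtColor(cv2.warpPerspective(cv2.imread(f'pics/{f}.png'),H,(148,148)),cv2.COLOR_BGR2GRAY);print(n);print(cv2.resize(g,(18,18),interpolation=cv2.INTER_AREA))
```

```text
t 26.1 local [ -2.75  -0.16 249.67] rot [179.83   0.05  80.08] w 11.1 gf 40.0 F [-6.43 -1.27  9.78]
before
[[160 176 176 176 179 178 181 180 181 179 183 179 180 179 180 178 171 147]
 [167 184 182 185 186 185 188 187 187 186 189 187 187 186 187 185 181 149]
 [168 185 184 185 186 185 188 187 187 186 188 187 187 186 186 185 180 148]
 [169 185 184 186 187 185 188 187 186 186 188 186 186 186 187 185 179 145]
 [169 185 184 187 186 186 188 188 186 186 187 186 187 186 186 185 176 144]
 [171 186 185 186 187 186 188 187 186 186 187 185 187 185 187 185 181 151]
 [168 186 185 187 187 186 188 188 186 186 187 186 186 185 186 186 180 147]
 [170 186 185 187 187 187 188 188 186 187 187 185 186 185 187 186 179 146]
 [169 186 186 188 188 187 188 188 186 187 187 185 186 185 187 187 177 145]
 [170 185 185 187 188 188 189 189 187 188 187 185 186 185 187 187 175 144]
 [171 186 185 188 188 188 189 188 188 189 187 185 187 186 187 187 182 150]
 [170 185 185 188 189 189 190 189 188 189 187 186 187 187 188 188 183 151]
 [171 185 186 188 189 189 190 190 189 190 188 186 188 188 189 189 182 145]
 [170 185 185 187 
[... 1012 characters left out ...]
229 232 230 197 177 145]
 [130 115 141 116  56  56  61 123 212 216 181 192 222 232 222 185 175 144]
 [139 108 138 127  84  47  72 144 221 192 183 182 179 221 208 186 182 150]
 [135 121 126 137 106  56 104 164 212 214 202 185 183 200 213 205 174 150]
 [121 137 111 142 114  76  91 183 225 224 212 186 199 224 229 198 152 144]
 [115 139 114 133 131  90  69 171 217 210 202 186 198 221 215 158 137 144]
 [119 134 131 119 141 101  74 144 201 211 187 188 190 192 207 138 134 140]
 [123 122 141 110 140 117  76 109 170 177 177 178 179 178 178 122 133 151]
 [118 114 138 122 126 137  81  64 111 140 142 142 141 142 135 107 121 143]
 [109 103 122 139 111 143 102  64 140 185 183 184 184 184 176 112 105 112]]
```

>>> carry_out --pt "0 0 0 0 -8.7 3.9 -1" --pt "0 0 0 0 -17.2 8.3 -1" --pt "0 0 0 0 -33.4 18.2 -1" --pt "0 0 0 0 -48.6 29.6 -1" --pt "0 0 0 0 -62.6 42.6 -1" --pt "0 0 0 0 -75.2 56.9 -1" --pt "0 0 0 0 -86.3 72.3 -1" --pt "0 0 0 0 -95.8 88.8 -1" --pt "0 0 0 0 -103.7 106.2 -1" --pt "0 0 0 0 -109.7 124.2 -1" --pt "0 0 0 0 -114 142.8 -1" --pt "0 0 0 0 -115.4 152.2 -1" --pt "0 0 0 0 -116.3 161.7 -1" --pt "0 0 0 0 -116.3 161.7 -1" --pt "0 0 0 0 -116.3 161.7 -1"

```text
time_s: 27.7
ee_pos: [445.6, 153.1, 84.6]
ee_rot: [-179.9, 0.0, 80.1]
force: [-5.7, 2.3, -0.6]
gripper_width: 10.9
gripper_force: 40.0
```

Run:
```python
from h import *
rep();t=grab_frame('top')[:,:,::-1];b=grab_frame('scene')[:,:,::-1];cv2.imwrite('pics/t9.png',t);cv2.imwrite('pics/s9.png',b)
c=cam('top')
def warp(im,xs,ys,z,c):
    q=np.float32([proj(c,G((x,y,z))) for x,y in ((xs[1],ys[1]),(xs[1],ys[0]),(xs[0],ys[0]),(xs[0],ys[1]))]);H=cv2.getPerspectiveTransform(q,np.float32([(0,0),(143,0),(143,143),(0,143)]))
    return cv2.resize(cv2.cvtColor(cv2.warpPerspective(im,H,(144,144)),cv2.COLOR_BGR2GRAY),(24,24),interpolation=cv2.INTER_AREA)
print('basket');print(warp(t,(68,216),(-74,74),50,c))
print('tray');print(warp(t,(-70,70),(-66,66),127,c)[::2,::2])
print('tray before');print(warp(cv2.imread('pics/top0.png'),(-70,70),(-66,66),127,c)[::2,::2])
```

```text
t 27.7 local [-119.25    0.42   84.57] rot [-179.95    0.01   80.08] w 10.9 gf 40.0 F [-5.68  2.3  -0.62]
basket
[[149 171 170 170 170 172 174 173 177 175 174 175 173 177 176 173 175 173
  174 173 172 171 151 143]
 [156 184 182 182 184 186 186 185 187 186 188 186 185 188 188 187 188 187
  187 187 186 185 173 149]
 [159 184 183 183 185 186 186 185 187 187 188 186 186 188 188 187 187 187
  187 187 185 185 171 149]
 [159 185 184 183 186 186 186 186 188 188 187 186 185 188 188 186 187 186
  186 187 185 185 168 146]
 [160 185 184 183 186 186 186 186 188 187 187 185 185 188 187 185 186 186
  187 187 185 185 166 143]
 [161 186 184 185 177 173 181 184 187 188 187 186 186 187 188 185 187 185
  186 187 185 184 160 145]
 [157 185 184 179 170 178 177 169 175 184 187 186 186 188 188 186 186 185
  186 187 185 184 163 144]
 [161 186 184 177 176 207 214 194 173 173 184 185 187 188 187 185 187 188
  187 187 186 185 171 149]
 [159 186 185 182 170 194 201 182 168 169 206 212 191 187 186 185 199 214
  196 187 185 185 168 147]
 [161 186 185 184 178 191 186 142 136 167 220 225 208 191 186 183 201 228
  21
[... 1980 characters left out ...]
78  77 210 232 232 214]
 [101 111 105 115 121  87  71 120 218 232 230 228]]
tray before
[[192 219 220 220 220 219 220 219 221 218 227 218]
 [199 229 227 230 230 230 230 231 232 229 230 221]
 [198 227 223 223 230 225 224 230 232 223 226 215]
 [199 225 226 217 228 227 221 224 225 229 227 220]
 [200 224 221 212 228 221 216 226 231 221 221 218]
 [202 231 217 229 231 221 226 233 233 232 210 223]
 [204 232 232 232 232 233 233 233 233 233 233 222]
 [206 232 231 232 233 233 233 233 233 226 232 220]
 [207 232 224 216 232 229 227 230 232 227 228 226]
 [208 227 230 217 229 227 225 222 224 228 220 216]
 [208 228 222 212 231 223 220 215 232 222 228 219]
 [208 226 218 230 232 223 215 232 232 232 222 213]]
```

Six bright blobs now lie in the basket, in two rows of three, and the visible part of the tray is flat and empty. Letting go and lifting clear.

>>> carry_out --pt "0 0 0 0 0 0 -0.12" --pt "0 0 0 0 0 0 -0.12" --pt "0 0 0 0 0 0 -0.12" --pt "0 0 0 0 0 0 -0.12" --pt "0 0 0 0 0 -30 -0.12" --pt "0 0 0 0 0 -70 -0.12" --pt "0 0 0 0 0 -120 -0.12" --pt "0 0 0 -40 -50 -160 -0.12" --pt "0 0 0 -80 -100 -200 -0.12" --pt "0 0 0 -80 -100 -200 -0.12" --pt "0 0 0 -80 -100 -200 -0.12" --pt "0 0 0 -80 -100 -200 -0.12"

```text
time_s: 29.0
ee_pos: [333.9, 91.3, 285.0]
ee_rot: [179.8, -0.1, 80.0]
force: [-0.9, 0.6, -0.3]
gripper_width: 40.3
gripper_force: 0.0
```

Run:
```python
from h import *
rep();t=grab_frame('top')[:,:,::-1];cv2.imwrite('pics/t10.png',t);c=cam('top');t6=cv2.imread('pics/t6.png')
def warp(im,xs,ys,z):
    q=np.float32([proj(c,G((x,y,z))) for x,y in ((xs[1],ys[1]),(xs[1],ys[0]),(xs[0],ys[0]),(xs[0],ys[1]))]);H=cv2.getPerspectiveTransform(q,np.float32([(0,0),(143,0),(143,143),(0,143)]))
    return cv2.cvtColor(cv2.warpPerspective(im,H,(144,144)),cv2.COLOR_BGR2GRAY)
a=warp(t,(66,218),(-76,76),50);m=(a[:124]>200).astype(np.uint8);m=cv2.morphologyEx(m,cv2.MORPH_OPEN,np.ones((5,5)))
n,_,st,ce=cv2.connectedComponentsWithStats(m);print('basket blobs',[(x[4],y.round()) for x,y in zip(st[1:],ce[1:])])
print('tray');print(cv2.resize(warp(t,(-70,70),(-66,66),127),(12,12),interpolation=cv2.INTER_AREA))
d=cv2.absdiff(t,cv2.imread('pics/top0.png')).max(2)
# rim position of basket now against the earlier in-line picture; tray end edge against start
r=lambda im,x,y,z:np.array([im[tuple(int(v) for v in proj(c,G((x,yy,z)))[::-1].round())].mean() for yy in y])
print(cv2.phaseCorrelate(np.float32(cv2.cvtColor(t6,6)[112:128,214:282]),np.float32(cv2.cvtColor(t,6)[112:128,214:282])))
print('diff on bench (not loader):',{n:float(d[v-8:v+8,u-8:u+8].mean()) for n,(u,v) in dict(cup=(163,174),disc=(165,216),block=(185,259),jar=(256,266),brush=(303,288),bottle=(381,247),handle=(222,250)).items()})
```

```text
t 29.0 local [-218.33  -80.02  285.03] rot [179.79  -0.08  80.05] w 40.3 gf 0.0 F [-0.92  0.59 -0.29]
basket blobs [(np.int32(99), array([38., 46.])), (np.int32(1406), array([69., 84.])), (np.int32(784), array([106.,  69.])), (np.int32(761), array([37., 99.])), (np.int32(704), array([115., 104.]))]
tray
[[210 226 227 228 228 228 229 228 229 229 229 213]
 [214 229 229 230 230 231 231 231 232 232 232 209]
 [214 229 230 231 231 231 232 232 232 232 233 211]
 [214 230 230 231 231 232 232 232 232 233 233 217]
 [216 230 231 232 232 232 232 233 233 233 233 216]
 [217 231 232 232 232 233 233 233 233 233 233 213]
 [217 231 232 232 232 233 233 233 233 233 233 211]
 [218 232 232 233 233 233 233 233 233 233 233 213]
 [219 232 232 233 232 233 233 233 233 233 233 217]
 [219 232 232 232 232 233 233 233 232 233 233 215]
 [219 231 232 232 232 233 232 233 232 233 232 210]
 [217 217 228 230 230 230 230 230 231 230 222 207]]
((0.09553988963220661, -0.012743222978528479), 0.9695409701930152)
diff on bench (not loader): {'cup': 1.30078125, 'disc': 1.79296875, 'block': 1.70703125, 'jar': 72.71484375, 'brush': 1.63671875, 'bottle': 1.98828125, 'handle': 3.8828125}
```

The tray is empty and level, the castings are in the basket, and the basket hasn't shifted from its in-line position. The jar's pixels differ only because the raised hand is now above it. Handing in.

```bash
python3 -c "
from workcell import workorder
print(workorder.job_done())"
```

```text
the job is handed in; nothing more can be done
None
```

The job is handed in at about 29 s of the 72 s allowed; the hand-in returned no verdict. By the last pictures the basket is in line, all six castings are in it, and the tray is empty and back level. The other bench things match their starting picture, except the jar, which the raised hand hid, and the look-alike castings, which I didn't re-check.

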